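# Roll a round carving blank onto the hold-down band and clamp it

## Robot

A 6-joint arm with a two-finger parallel gripper is mounted at the origin on the work surface. World frame = base frame: x ahead of the robot, y to its left, z up, the work surface at z = 0. Lengths are in m, angles in rad, forces in N, time in s.
With the tool pointing down it reaches from about 0.375 to 0.975 m from the base axis. Payload 3.8 kg.
Tool frame: the origin (TCP) lies midway between the tips of the shut fingers; the grasp point (between the pads) lies 19 mm behind it; z points along the fingers, x is the direction in which the jaws open and shut, and the axes are right-handed (so a half turn about z gives the same grasp; the last joint's range is limited). The gripper opens to 88 mm and grips with 3 to 60 N. Pads are 18 mm wide; open, the fingers measure 123 mm over their backs; the gripper's body (75 mm by 187 mm) begins 45 mm behind the grasp point.
Start: joints at [-1.339, 0.264, 1.604, -0, 1.274, -0.037], TCP at [0.179, -0.651, 0.239] pointing down, gripper open.
Joint ranges: [-2.63, 2.63], [-0.94, 2.18], [0.31, 2.57], [-1.31, 4.45], [0, 2.66], [-2.55, 2.55]. Speed limits (rad/s): [2.57, 2.57, 3.14, 3.14, 3.14, 3.14].

## Interface

Orientations are given as a rotation vector (axis times angle).
In Python, from plant import manip, cams, workorder gives the robot as it stands. The module is installed in compiled form; this text tells all that it offers.
- The arm moves only by the tool carry_out, never from a script. Its argument "deltas" is a list of rows, each a list of 5 numbers: the closure, from 0 (fully open) to 1 (shut), then the shift along the tool's x, y, z in mm, then the turn about the tool's z in degrees. A call has 1 to 8 rows; each row is the pose to reach, as a shift and turn from the pose measured when the call began, along the tool's axes at that moment; what a row does not reach only later rows make up. A row lasts 1/8 s, in which the tool goes at most 62.5 mm and 10.7 degrees, less where a joint would pass 70% of its speed; a pose out of reach is approached as far as the arm can. A call with a gripper value outside its range is refused whole. The fingers move at their own pace and stop on an object; the grip force is fixed at half the most. Time passes only in rows, so rows that repeat a pose let the fingers close. It gives the time, the measured TCP pose, the force and the opening at its end, in the units of the state.
- manip.get_obs(): the state, without advancing time (a new reading comes with each control period).
- cams.snapshot(name): name is "side" or "top"; returns the picture (384x512x3 uint8, red, green, blue); there is no depth.
- cams.get_calibration(name): a dict with "fov_y" (degrees; the focal length in pixels is half the picture's height over the tangent of half this angle, whatever the lens; pixels are square), "cx", "cy" (the principal point, pixels), "T" (4x4, takes a point from camera to world coordinates). Camera axes: x right, y up, looking along -z (the intrinsics and any distortion apply to the point x, -y, -z); pixel columns grow to the right and rows downward; lengths in m; the calibration is good to about 2 mm. A picture is of the moment at which its call begins. get_calibration takes no time and is no camera call.
- workorder.hand_in(): hands the job in, once; it reports no verdict.
The state is a dict: "time_s": time; "joints": joint angles; "joint_vel": joint speeds; "effort": joint torques, N m; "tool_pos": TCP position; "ee_rot": TCP orientation; "contact_force": force on the tool from outside, world axes, zero at the start; "wrist_torque": the same for the moment, N m; "width": opening from 0.0 (shut) to 1.0 (fully open).
Only numpy, scipy, OpenCV 4.12 (cv2) and the standard library are available. Lean on these libraries where they do the work, as an engineer would, in place of code of your own. Each camera call takes 0.05 s, during which the arm holds its last target.

## Task

Take the dark round blank out of the sloping rack and lay it down inside the blue rectangle on the carving board, lying across the board, and let go of it. Then roll it along the board by pushing its side until it comes to rest on the orange band, under the raised clamp and square with the band, without letting it run on past the band and without lifting it again; once it lies still there, swing the clamp down until its rubber pad rests on the blank. Leave the pale blank and everything else on the bench alone.

Things in the scene. Friction and masses are not known exactly. Their poses are not given: they have to be found in the camera images.
- dark_blank: Dark brown wooden cylinder, 48 mm diameter, 150 mm long, 0.13 to 0.25 kg. Origin at its very centre; x axis = cylinder axis. Starts in either cradle of the rack, its axis rising at 30 degrees away from the robot: grasp and lift square to the slope, then lay it level. On the board its centre is 24 mm above the top. It rolls easily: let go at 50 mm/s it runs on a few mm.
- pale_blank: Pale wooden cylinder of the same size, in the other cradle of the rack. Leave alone (moves under 30 mm allowed).
- rack: Fixed sloping wooden rack, 220 mm wide (y), 190 deep, 150 high; origin: centre of its underside. Two cradles at its y = +60 and -60 mm hold blanks centred 95 mm above the bench, axis in its xz plane, the +x (far) end 30 degrees higher; saddles 14 mm wide lie 58 mm either side of a blank's middle, a stop plate at its low end. Fingers have room between the saddles, to 18 mm below the blank.
- board: Fixed flat board, 280 mm in x, 420 mm in y, 20 mm thick; origin at the centre of its underside, top at z = 20 mm. A blank lies across it with its axis along the board's x; it is rolled towards the board's +y. Push low on its side, at or below its middle height, with the fingers nearly at the board: grippy fingers pressing above its middle jam it.
- load (a point): Centre of the blue outlined rectangle on the board's top, near the board's -y end; axes as the board's. The rectangle is 195 mm in x and 84 mm in y: the blank must lie within it, axis along x.
- band (a point): Centre of the orange painted band on the board's top; axes parallel to the board's. The band is 190 mm long in x and 24 mm wide in y, 150 to 210 mm along +y from the load rectangle's centre. The blank must stop with its axis above the band, its middle about at the band's middle.
- clamp (a joint): Angle of the clamp arm about a hinge along the board's y: 0 = level, when its rubber pad (34 mm wide) just rests on top of a blank lying on the band; positive = raised. Starts at 0.55 to 0.85 rad. A stiff hinge stays where it is left; 2 to 5 N on the handle moves it. Goes down to -0.35 if no blank is under it.
- clamp_handle (a point): Middle of the top of the black cross handle (18 mm thick, 70 mm long in y) at the end of the clamp arm, 124 mm from the hinge towards the board's -x, 9 mm off the arm's centre line. Raised, it hangs 130 to 165 mm above the board over the band's far half, in the way of an upright gripper: lean the tool to push the blank below it. Level, it is above the band's centre, 73 mm over the board.
- clamp_hinge (a point): Hinge axis of the clamp arm, 124 mm from the band's centre along the board's +x, 64 mm above the board's top, between two steel cheeks 78 mm high. Axes as the board's.
- gouge_a: Carving gouge, 190 mm long, 24 mm high, lying along y on the board near its -x edge (centred at x = -115 mm). Bystander.
- gouge_b: Carving gouge, 210 mm long, on the bench to the left of the board. Bystander.
- gouge_c: Carving gouge, 200 mm long, on the paper behind the board. Bystander.
- mallet: Wooden mallet standing on its head, 225 mm high, 84 mm across, beside the far left corner of the board. Bystander.
- glue: White glue bottle, 60 mm diameter, 150 mm high, behind the board. Bystander.
- stone: Blue sharpening stone on a wooden block, 190 mm long, 28 mm high, behind the rack. Bystander.
There are look-alikes about, which are no part of the job. What is shaped like the dark_blank but turquoise is not meant.

How it is judged:
By the outcome, as a careful person would: the job done as asked, in the order asked, and still so for the second after the job is handed in, with the robot touching nothing.
It also fails if it takes over 72 s, if anything falls off the work surface, if the arm or the gripper's body presses on something with over 40 N, if the wrist force passes 120 N, or if a joint passes its speed limit or range.

## Working session

There is one attempt and no reset: what is moved stays moved. The work goes in short steps, Python scripts to look and compute and a tool call to move; the robot and the scene stay as the last step left them, time stands still between calls to the robot, and variables do not carry over. Pictures are saved under pics/ and viewed, and the job is handed in when it is done.

Besides the shell and the picture viewer there is one more tool, called after "Request:" in YAML: its name, and indented under it one key for each argument. carry_out: Moves the arm, as the interface text tells. Its arguments: {"type":"object","properties":{"deltas":{"type":"array"}},"required":["deltas"]}

```bash
mkdir -p pics
python3 - <<'E'
from plant import manip, cams
import cv2
print(manip.get_obs())
for n in("side","top"):
    im=cams.snapshot(n); cv2.imwrite(f"pics/{n}0.png",im[:,:,::-1]); print(cams.get_calibration(n))
E
```

```text
{'time_s': 0.0, 'joints': array([-1.33888949e+00,  2.64703507e-01,  1.60535505e+00,  1.39994728e-05,
        1.27367617e+00, -3.68840940e-02]), 'joint_vel': array([-4.99986482e-04, -4.31907932e-04,  1.80716034e-04,  3.44360952e-04,
       -2.90175070e-03,  4.78155280e-05]), 'effort': array([ 4.90532711e-04, -5.02116823e+01, -3.56866693e+01,  7.29615055e-02,
        2.93811411e-02, -1.78255018e-04]), 'tool_pos': array([ 0.17910999, -0.65008144,  0.23743168]), 'ee_rot': array([-2.49796853,  1.90293   ,  0.00258511]), 'contact_force': array([-0.17236281, -0.20187599,  0.1172963 ]), 'wrist_torque': array([0.0269069 , 0.00049903, 0.0069192 ]), 'width': 0.9944585812707472}
{'fov_y': 46.40713337730174, 'cx': 257.83480792986853, 'cy': 187.30756940069153, 'T': array([[-0.92915101,  0.26880674, -0.25381358,  0.2355015 ],
       [-0.36924319, -0.64061033,  0.67325914,  0.90473846],
       [ 0.01838099,  0.71927834,  0.6944788 ,  0.96823804],
       [ 0.        ,  0.        ,  0.        ,  1.        ]])}
{'fov_y': 47.99021280451147, 'cx': 257.5367382608756, 'cy': 186.6605115855967, 'T': array([[-0.02451239,  0.9978418 , -0.06091707,  0.48547359],
       [-0.99967362, -0.02402752,  0.00867944,  0.01903461],
       [ 0.00719702,  0.06110994,  0.99810509,  1.43455263],
       [ 0.        ,  0.        ,  0.        ,  1.        ]])}
```

View pics/side0.png

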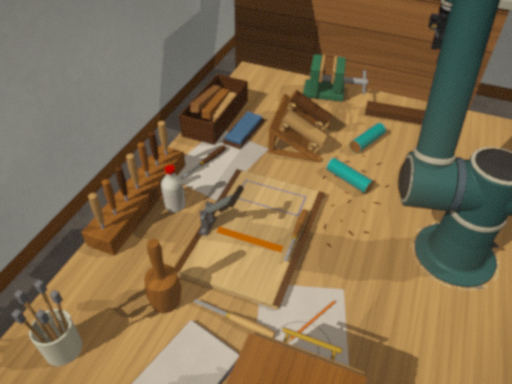

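View pics/top0.png

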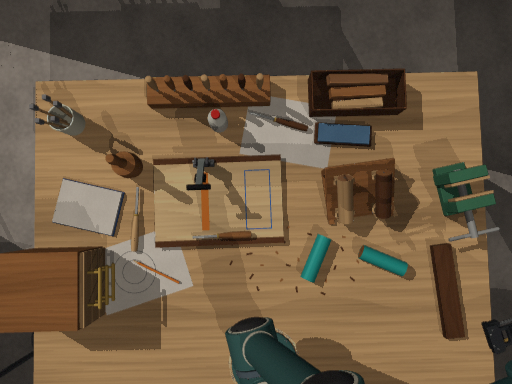

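```bash
cat > h.py <<'E'
import numpy as np, cv2
from plant import manip, cams
def cal(n):
    c=cams.get_calibration(n); f=192/np.tan(np.radians(c['fov_y']/2)); return f,c['cx'],c['cy'],c['T']
def proj(n,P):
    f,cx,cy,T=cal(n); P=np.atleast_2d(P); q=(P-T[:3,3])@T[:3,:3]
    return np.c_[cx+f*q[:,0]/-q[:,2], cy-f*q[:,1]/-q[:,2]]
def back(n,px,z):
    f,cx,cy,T=cal(n); px=np.atleast_2d(px).astype(float)
    d=np.c_[(px[:,0]-cx)/f,-(px[:,1]-cy)/f,-np.ones(len(px))]@T[:3,:3].T
    return T[:3,3]+d*((z-T[2,3])/d[:,2])[:,None]
def crop(src,out,x0,y0,w,h,s):
    im=cv2.imread(src)[y0:y0+h,x0:x0+w]; cv2.imwrite(out,cv2.resize(im,None,fx=s,fy=s,interpolation=cv2.INTER_CUBIC))
E
python3 - <<'E'
from h import *
crop('pics/top0.png','pics/t_board.png',145,145,150,110,5)
crop('pics/top0.png','pics/t_rack.png',310,145,110,90,6)
crop('pics/side0.png','pics/s_board.png',165,160,170,150,4)
crop('pics/side0.png','pics/s_rack.png',255,80,100,90,6)
E
```

```text
(no output)
```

View pics/t_board.png

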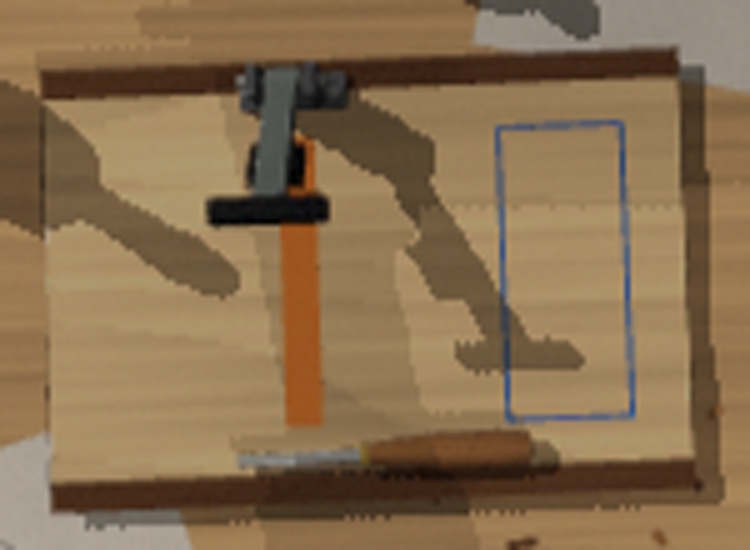

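View pics/t_rack.png

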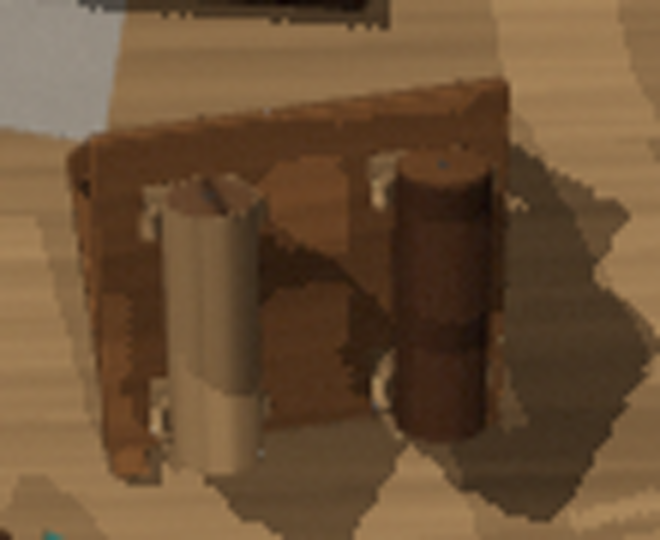

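View pics/s_board.png

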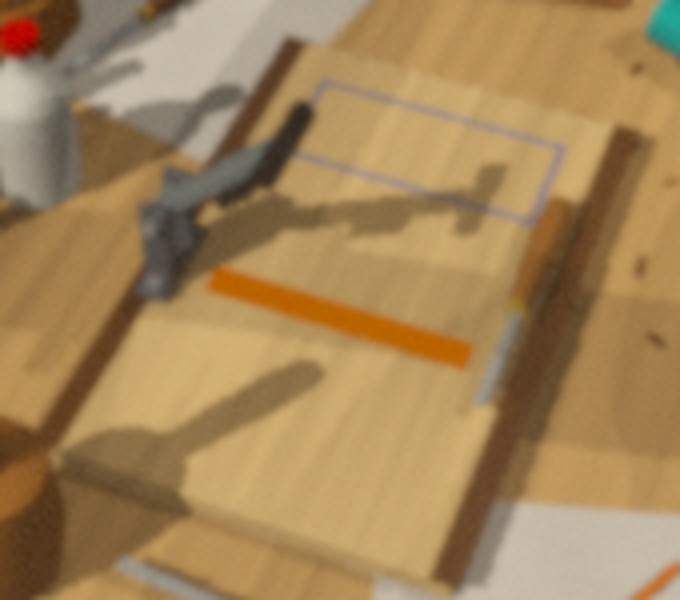

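View pics/s_rack.png

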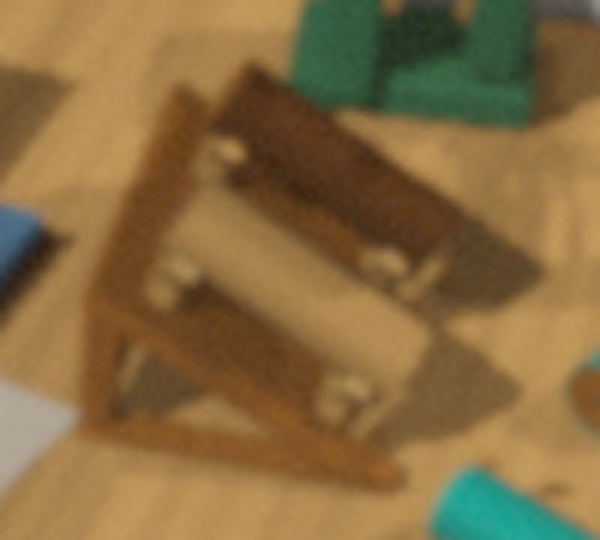

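```bash
cat >> h.py <<'E'
def cyl(c,ax,L=.15,r=.024,n=48):
    ax=np.array(ax)/np.linalg.norm(ax); u=np.cross(ax,[0,0,1.]); u/=np.linalg.norm(u); w=np.cross(ax,u)
    t=np.linspace(0,2*np.pi,n,endpoint=False); ring=r*(np.cos(t)[:,None]*u+np.sin(t)[:,None]*w)
    return np.vstack([c+ax*L/2+ring,c-ax*L/2+ring])
def rz(a): return np.array([[np.cos(a),-np.sin(a),0],[np.sin(a),np.cos(a),0],[0,0,1]])
E
python3 - <<'E'
from h import *
from scipy.optimize import least_squares
# board
t=lambda p:np.array(p)/5+145
s=lambda p:np.array(p)/4+[165,160]
# local load coords: x,y; top image: up=+x, left=+y
obs=[('top',t([497,127]),'L',(.0975,.042)),('top',t([623,121]),'L',(.0975,-.042)),('top',t([633,414]),'L',(-.0975,-.042)),('top',t([509,419]),'L',(-.0975,.042)),
('top',t([286,426]),'B',(-.095,.012)),('top',t([322,425]),'B',(-.095,-.012)),
('side',s([322,80]),'L',(.0975,-.042)),('side',s([563,148]),'L',(-.0975,-.042)),('side',s([532,222]),'L',(-.0975,.042)),
('side',s([467,367]),'B',(-.095,.012)),('side',s([471,345]),'B',(-.095,-.012)),('side',s([209,290]),'B',(.095,.012)),('side',s([220,267]),'B',(.095,-.012))]
def res(p,side=True):
    x,y,a,d,bx,dx,dy=p; r=[]
    for n,px,w,l in obs:
        lo=np.array([l[0],l[1],0]);
        if w=='B': lo+= [bx,d,0]
        P=rz(a)@lo+[x,y,.02]
        q=proj(n,P)[0]
        if n=='side': q=q+[dx,dy]
        r+=list(q-px)
    return np.array(r)
f=least_squares(res,[.5,0,0,.18,0,0,0]); print(f.x.round(4)); print(f.fun.reshape(-1,2).round(2))
print(back('top',[t([680,48]),t([45,72]),t([693,487]),t([52,510])],.02).round(4))
E
```

```text
[ 5.318e-01  6.100e-03  1.460e-02  1.735e-01 -9.000e-04 -1.268e-01
  9.497e-01]
[[-0.27 -0.66]
 [ 0.01 -0.44]
 [ 0.45  0.34]
 [-0.45  0.36]
 [ 0.19  0.2 ]
 [ 0.34  0.11]
 [ 0.27 -0.  ]
 [ 0.34 -0.43]
 [-0.17  0.28]
 [-0.43  0.92]
 [ 1.42 -0.2 ]
 [-1.14 -0.11]
 [-0.3  -0.46]]
[[ 0.676  -0.0733  0.02  ]
 [ 0.6699  0.3454  0.02  ]
 [ 0.3877 -0.0738  0.02  ]
 [ 0.3833  0.3436  0.02  ]]
```

Run:
```python
from h import *
from scipy.optimize import least_squares
T=lambda p:np.array(p)/6+[310,145]
S=lambda p:np.array(p)/6+[255,80]
# silhouette points per blank
obs={'top':{-1:[(397,220),(397,300),(397,380),(490,220),(490,300),(488,380),(445,150),(440,440)],
            1:[(165,260),(168,340),(172,420),(262,230),(262,300),(260,400),(208,175),(215,473)]},
     'side':{-1:[(258,66),(360,135),(430,190),(205,110),(432,258)],1:[(300,228),(360,268),(420,310)]}}
def c_ax(p,s):
    x,y,a=p[:3]; R=rz(a)
    return R@[0,.06*s,0]+[x,y,.095], R@[np.cos(np.pi/6),0,.5]
def res(p,use=('top',)):
    r=[]
    for n in use:
        for s,pts in obs[n].items():
            c,ax=c_ax(p,s); h=cv2.convexHull(proj(n,cyl(c,ax)).astype(np.float32))
            for q in pts:
                q=(T if n=='top' else S)(q)
                if n=='side': q=q-p[3:5]
                r.append(cv2.pointPolygonTest(h,tuple(map(float,q)),True))
    return np.array(r)
f=least_squares(res,[.55,-.3,0,0,0],diff_step=1e-4); print(f.x.round(4),f.fun.round(2))
f2=least_squares(lambda p:res(p,('top','side')),f.x,diff_step=1e-4);print(f2.x.round(4),f2.fun.round(2))
p=f.x
print([ (c_ax(p,s)[0].round(4)) for s in(-1,1)])
for n,F,(x0,y0) in(('top',6,(310,145)),('side',6,(255,80))):
    im=cv2.imread(f'pics/{"t" if n=="top" else "s"}_rack.png')
    for s in(-1,1):
        c,ax=c_ax(p,s); h=cv2.convexHull(((proj(n,cyl(c,ax))-[x0,y0])*F).astype(np.int32)); cv2.polylines(im,[h],True,(0,255,0),1)
    cv2.imwrite(f'pics/{n}_fit.png',im)
```

```text
[ 0.5275 -0.3256  0.1076  0.      0.    ] [ 0.14  0.33  0.51  0.65  0.21  0.1   0.8   0.54 -0.07  0.02  0.27 -0.2
 -0.06  0.48 -0.14  0.1 ]
[ 0.5279 -0.3253  0.1199  0.      0.    ] [ 0.44  0.46  0.49  0.34  0.06  0.12  1.15  0.17  0.14  0.07  0.16 -0.47
 -0.18  0.56 -0.25  0.19  1.21  0.87  1.68 -0.12 -0.48 -0.34 -0.51 -0.41]
[array([ 0.534 , -0.3853,  0.095 ]), array([ 0.5211, -0.266 ,  0.095 ])]
```

View pics/top_fit.png

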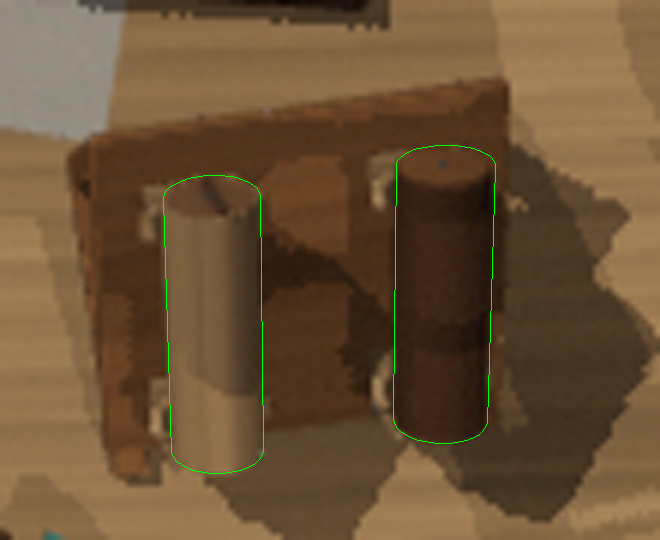

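View pics/side_fit.png

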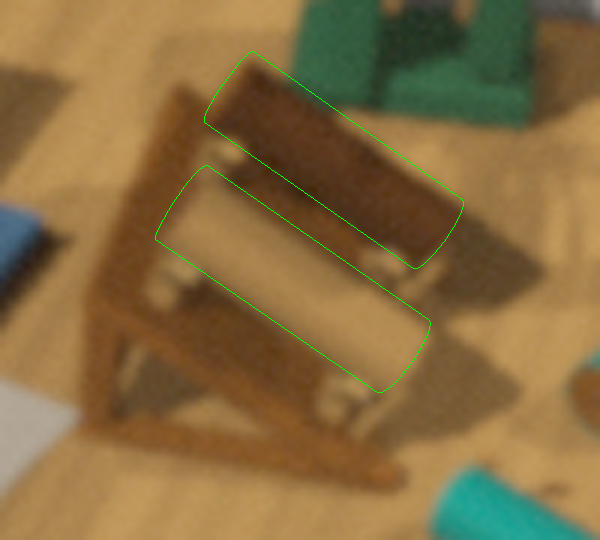

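Run:
```python
from h import *
t=lambda p:np.array(p)/5+145
s=lambda p:np.array(p)/4+[165,160]
b=np.array([.5285,.1796,.02])
R=rz(.0146)
for th in (0.5,.6,.7,.8,.9):
    # handle top centre: along arm 124, 9 off centreline (perp up)
    P=b+R@[.124-.124*np.cos(th)+.009*np.sin(th)*1,0,.064+.124*np.sin(th)+.009*np.cos(th)]
    print(th,P.round(4),((proj('top',P)[0]-145)*5).round(1),((proj('side',P)[0]-[165,160])*4).round(1))
print((proj('top',b+R@[.124,0,.064])[0]-145)*5,(proj('side',b+R@[.124,0,.064])[0]-[165,160])*4)
crop('pics/top0.png','pics/t_cl.png',180,150,40,50,12)
crop('pics/side0.png','pics/s_cl.png',190,175,60,65,9)
```

```text
0.5 [0.548  0.1799 0.1513] [274.3 241.7] [311.8 171.2]
0.6 [0.5552 0.18   0.1614] [271.8 228.7] [301.1 156.9]
0.7 [0.5635 0.1801 0.1708] [269.3 213.9] [288.8 143.1]
0.8 [0.5726 0.1802 0.1792] [267.  197.5] [275.2 129.7]
0.9 [0.5825 0.1804 0.1867] [264.8 179.6] [260.4 117. ]
[282.69849792  80.78701764] [168.54913339 199.11744202]
```

View pics/s_cl.png

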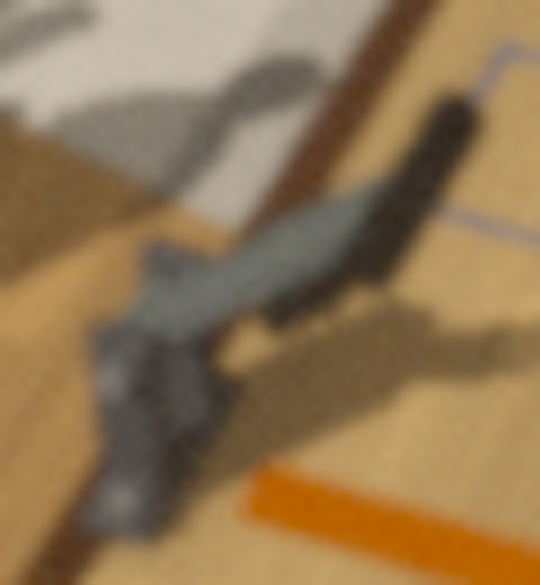

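View pics/t_cl.png

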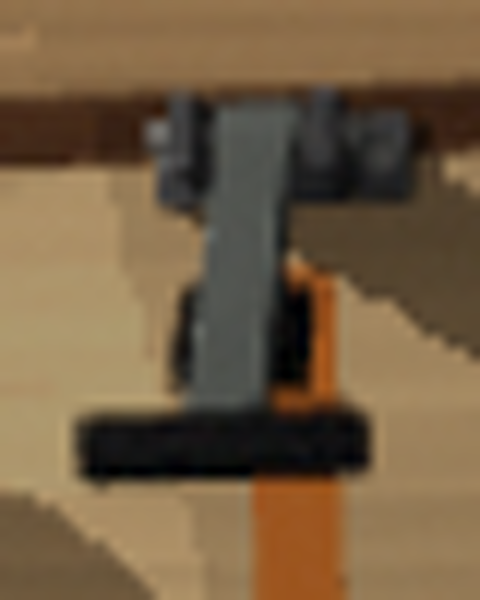

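```bash
cat >> h.py <<'E'
from scipy.spatial.transform import Rotation as Ro
def plan(P,ang=None):
    o=manip.get_obs(); R=Ro.from_rotvec(o['ee_rot']).as_matrix()
    cur=np.arctan2(R[1,0],R[0,0]); 
    d=R.T@(np.array(P)-o['tool_pos'])*1000
    turn=0 if ang is None else -np.degrees((ang-cur+np.pi)%(2*np.pi)-np.pi)
    print('t',round(o['time_s'],2),'pos',o['tool_pos'].round(4),'ang',cur.round(4),'tz',R[:,2].round(3),'F',o['contact_force'].round(1),'w',round(o['width'],3),'j',o['joints'].round(2))
    print('delta mm',d.round(1),'turn',round(turn,1)); print('toolaxes',R.round(3).tolist())
E
python3 -c "
from h import *
plan([.534,-.385,.22],-np.pi/2+.115)"
```

```text
t 0.1 pos [ 0.1791 -0.6501  0.2375] ang -1.3021 tz [-0.     0.002 -1.   ] F [-0.3 -0.2  0.1] w 1.005 j [-1.34  0.26  1.61 -0.    1.27 -0.04]
delta mm [-161.4 -412.6   17.9] turn 8.8
toolaxes [[0.266, -0.964, -0.0], [-0.964, -0.266, 0.002], [-0.002, -0.0, -1.0]]
```

Request:
carry_out:
  deltas:
    - [0,-20,-50,0,1]
    - [0,-40,-105,0,2]
    - [0,-62,-160,0,4]
    - [0,-84,-215,5,5]
    - [0,-106,-270,10,6.5]
    - [0,-128,-325,14,8]
    - [0,-148,-380,18,8.8]
    - [0,-161.4,-412.6,18,8.8]

```text
time_s: 1.1
tool_pos: [0.5356, -0.3825, 0.2187]
ee_rot: [-2.347, 2.087, 0.005]
contact_force: [-0.2, 1.0, 0.1]
width: 1.004
```

Run:
```python
from h import *
plan([.534,-.385,.18],-np.pi/2+.115)
for n in("side","top"): cv2.imwrite(f"pics/{n}1.png",cams.snapshot(n)[:,:,::-1])
crop('pics/top1.png','pics/t1.png',290,110,200,150,4)
crop('pics/side1.png','pics/s1.png',230,40,140,120,5)
```

```text
t 1.1 pos [ 0.5356 -0.3825  0.2187] ang -1.4536 tz [-0.002  0.003 -1.   ] F [-0.2  1.   0.1] w 1.004 j [-0.66  0.25  1.66  0.    1.24  0.79]
delta mm [ 2.5  1.9 38.7] turn 0.1
toolaxes [[0.117, -0.993, -0.002], [-0.993, -0.117, 0.003], [-0.004, 0.001, -1.0]]
```

View pics/t1.png

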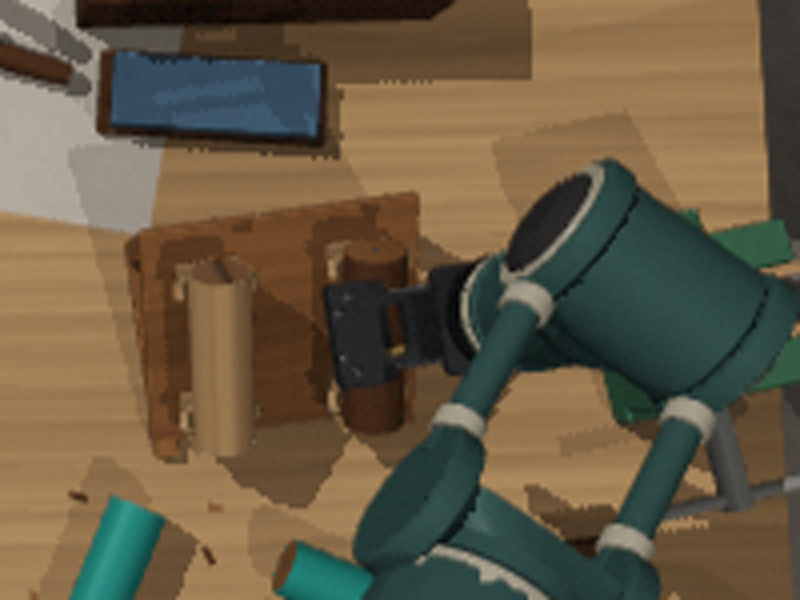

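View pics/s1.png

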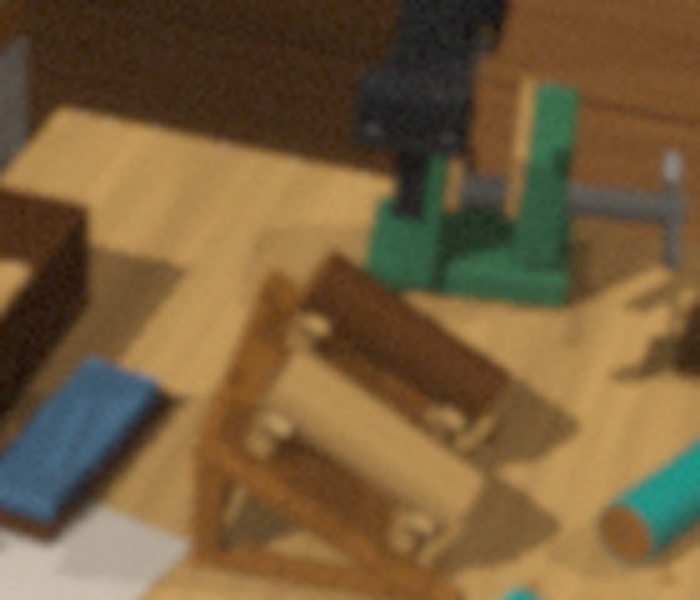

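Request:
carry_out:
  deltas:
    - [0,2.5,1.9,20,0]
    - [0,2.5,1.9,45,0]
    - [0,2.5,1.9,70,0]
    - [0,2.5,1.9,95,0]
    - [0,2.5,1.9,115,0]
    - [0,2.5,1.9,125,0]
    - [0,2.5,1.9,130,0]
    - [0,2.5,1.9,131,0]

```text
time_s: 2.2
tool_pos: [0.535, -0.3845, 0.0883]
ee_rot: [-2.348, 2.083, 0.003]
contact_force: [0.3, 0.1, 0.2]
width: 0.998
```

Run:
```python
from h import *
plan([.534,-.385,.087],-np.pi/2+.115)
for n in("side","top"): cv2.imwrite(f"pics/{n}2.png",cams.snapshot(n)[:,:,::-1])
crop('pics/top2.png','pics/t2.png',290,110,200,150,4)
crop('pics/side2.png','pics/s2.png',230,40,140,120,5)
```

```text
t 2.2 pos [ 0.535  -0.3845  0.0883] ang -1.4514 tz [ 0.     0.003 -1.   ] F [0.3 0.1 0.2] w 0.998 j [-0.66  0.36  1.77  0.    1.01  0.79]
delta mm [0.4 1.1 1.3] turn 0.3
toolaxes [[0.119, -0.993, 0.0], [-0.993, -0.119, 0.003], [-0.003, -0.0, -1.0]]
```

View pics/t2.png

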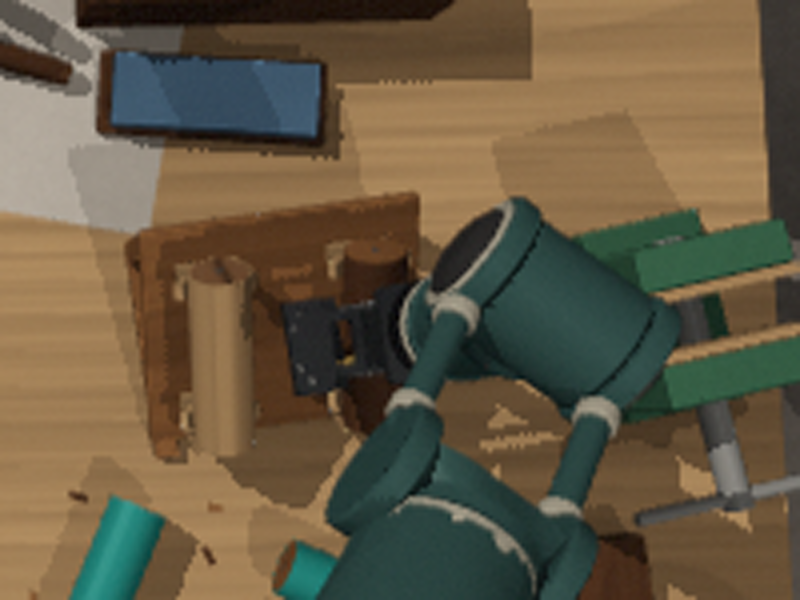

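View pics/s2.png

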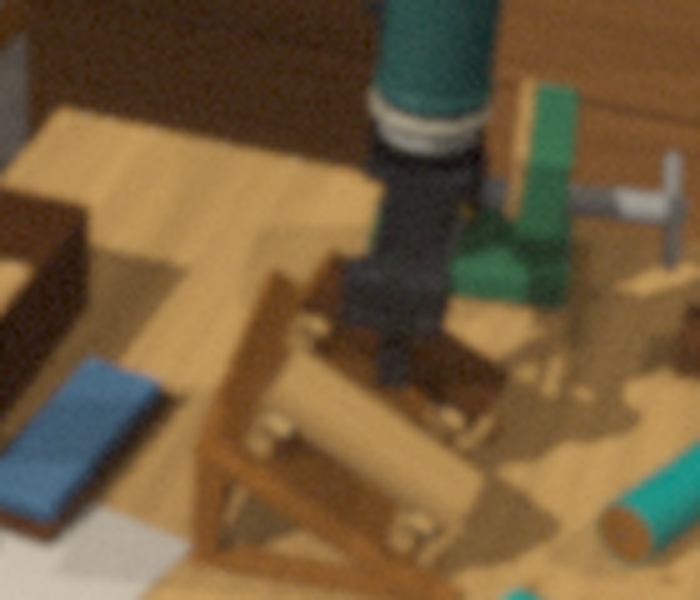

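Request:
carry_out:
  deltas:
    - [0.3,0,0,1,0]
    - [0.45,0,0,1,0]
    - [0.7,0,0,1,0]
    - [1,0,0,1,0]
    - [1,0,0,1,0]
    - [1,0,0,1,0]

```text
time_s: 3.05
tool_pos: [0.5351, -0.3822, 0.0878]
ee_rot: [-2.346, 2.082, 0.008]
contact_force: [-0.8, 6.5, 3.8]
width: 0.54
```

Run:
```python
from h import *
plan([.534-.02,-.385,.087+.035],-np.pi/2+.115)
```

```text
t 3.05 pos [ 0.5351 -0.3822  0.0878] ang -1.4518 tz [-0.001  0.007 -1.   ] F [-0.8  6.5  3.8] w 0.54 j [-0.66  0.36  1.77  0.01  1.01  0.79]
delta mm [  0.   21.3 -34.2] turn 0.2
toolaxes [[0.119, -0.993, -0.001], [-0.993, -0.119, 0.007], [-0.007, -0.0, -1.0]]
```

Request:
carry_out:
  deltas:
    - [1,0,4,-7,0]
    - [1,0,9,-15.6,0]
    - [1,0,15,-26,0]
    - [1,0,22,-38,0]
    - [1,0,32,-55,0]
    - [1,0,42,-75,0]
    - [1,0,50,-100,0]
    - [1,0,50,-120,0]

```text
time_s: 4.05
tool_pos: [0.485, -0.3895, 0.2103]
ee_rot: [-2.345, 2.083, 0.005]
contact_force: [0.4, -0.2, -1.8]
width: 0.538
```

Run:
```python
from h import *
plan([.5295,.006,.20],-np.pi/2+.0146)
for n in("side","top"): cv2.imwrite(f"pics/{n}3.png",cams.snapshot(n)[:,:,::-1])
crop('pics/top3.png','pics/t3.png',290,110,200,150,4)
crop('pics/side3.png','pics/s3.png',230,10,140,120,5)
```

```text
t 4.05 pos [ 0.485  -0.3895  0.2103] ang -1.4526 tz [ 0.001  0.006 -1.   ] F [ 0.4 -0.2 -1.8] w 0.538 j [-0.72  0.19  1.75  0.    1.21  0.73]
delta mm [-387.5  -90.8   12.5] turn 5.9
toolaxes [[0.118, -0.993, 0.001], [-0.993, -0.118, 0.006], [-0.005, -0.001, -1.0]]
```

View pics/t3.png

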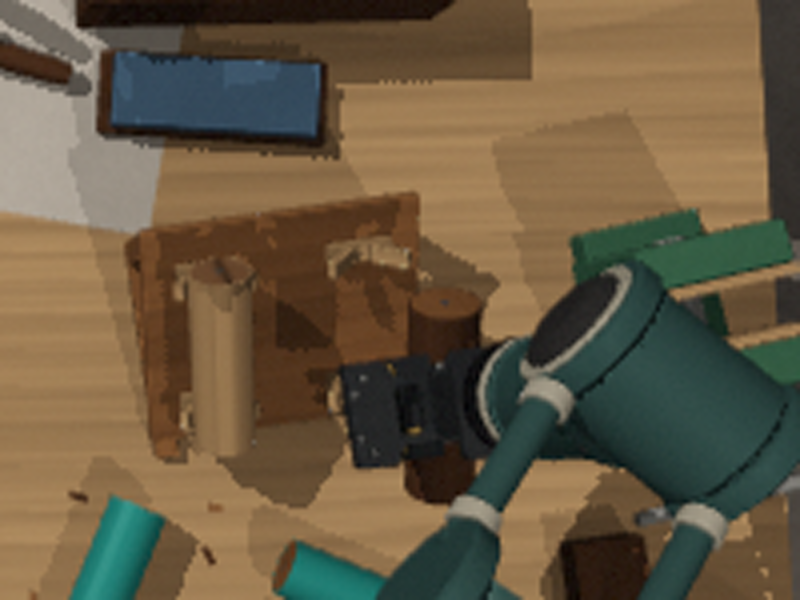

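View pics/s3.png

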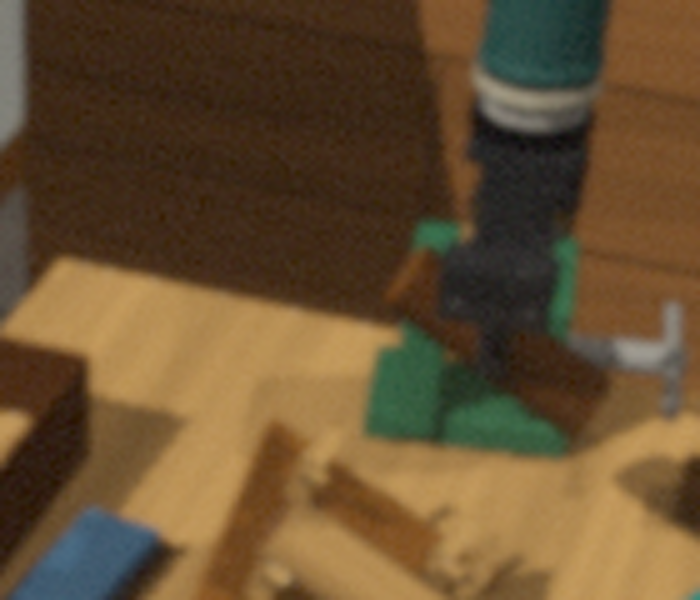

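Request:
carry_out:
  deltas:
    - [1,-10,-5,-30,0]
    - [1,-50,-15,-40,1]
    - [1,-105,-30,-40,2]
    - [1,-165,-45,-40,3]
    - [1,-225,-58,-40,4]
    - [1,-285,-70,-30,5]
    - [1,-345,-82,-10,5.9]
    - [1,-387,-92,10,5.9]

```text
time_s: 5.15
tool_pos: [0.5324, 0.0073, 0.2025]
ee_rot: [-2.236, 2.199, -0.002]
contact_force: [0.5, 0.2, -2.5]
width: 0.539
```

Run:
```python
from h import *
plan([.532,.006,.10],-np.pi/2+.0146)
for n in("side","top"): cv2.imwrite(f"pics/{n}4.png",cams.snapshot(n)[:,:,::-1])
crop('pics/top4.png','pics/t4.png',145,125,200,150,4)
crop('pics/side4.png','pics/s4.png',165,120,170,150,4)
```

```text
t 5.15 pos [0.5324 0.0073 0.2025] ang -1.5538 tz [ 0.005  0.003 -1.   ] F [ 0.5  0.2 -2.5] w 0.539 j [-0.03  0.02  1.95  0.    1.17  1.52]
delta mm [  1.6   0.9 102.5] turn 0.1
toolaxes [[0.017, -1.0, 0.005], [-1.0, -0.017, 0.003], [-0.003, -0.005, -1.0]]
```

View pics/t4.png

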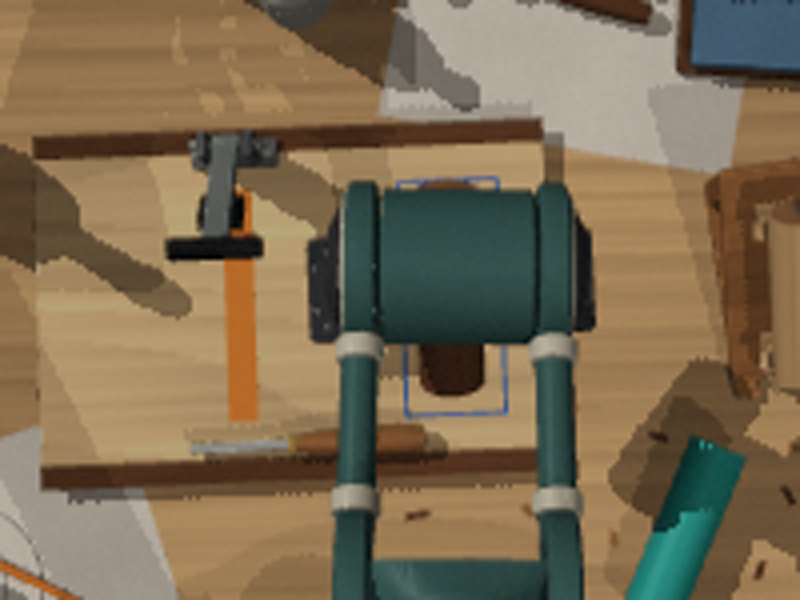

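View pics/s4.png

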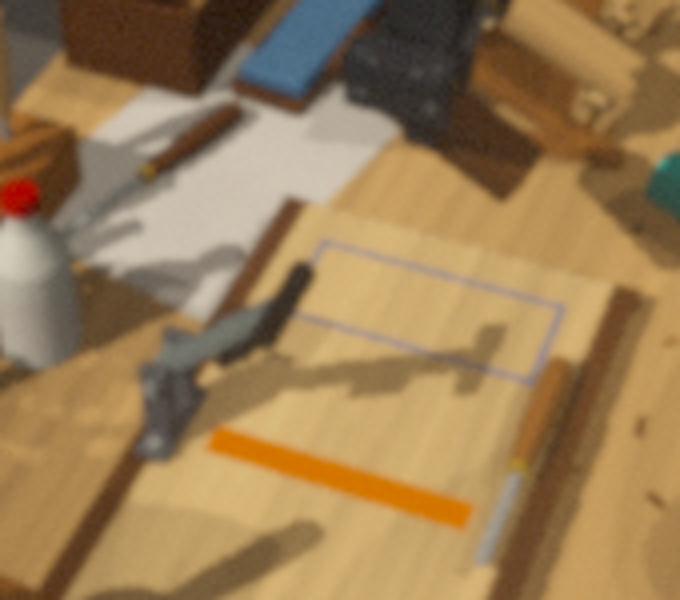

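Request:
carry_out:
  deltas:
    - [1,1,1,40,0]
    - [1,1,1,85,0]
    - [1,1,1,110,0]
    - [1,1,1,120,0]
    - [1,1,1,125,0]
    - [1,1,1,128,0]

```text
time_s: 6.0
tool_pos: [0.5304, 0.0083, 0.0728]
ee_rot: [-2.242, 2.196, 0.004]
contact_force: [-0.0, 0.2, -1.4]
width: 0.54
```

Request:
carry_out:
  deltas:
    - [1,0,0,3,0]
    - [1,0,0,6,0]
    - [1,0,0,9,0]
    - [1,0,0,12,0]

```text
time_s: 6.5
tool_pos: [0.5362, 0.0082, 0.0646]
ee_rot: [-2.236, 2.19, -0.01]
contact_force: [6.0, -0.0, 7.8]
width: 0.533
```

Run:
```python
from h import *
plan([.532,.006,.037],-np.pi/2+.0146)
for n in("side","top"): cv2.imwrite(f"pics/{n}5.png",cams.snapshot(n)[:,:,::-1])
crop('pics/side5.png','pics/s5.png',165,120,170,150,4)
```

```text
t 6.5 pos [0.5362 0.0082 0.0646] ang -1.5503 tz [ 0.013  0.004 -1.   ] F [ 6.  -0.   7.8] w 0.533 j [-0.03  0.17  2.07  0.01  0.89  1.51]
delta mm [ 2.2  4.6 27.6] turn 0.3
toolaxes [[0.02, -1.0, 0.013], [-1.0, -0.02, 0.004], [-0.004, -0.013, -1.0]]
```

View pics/s5.png

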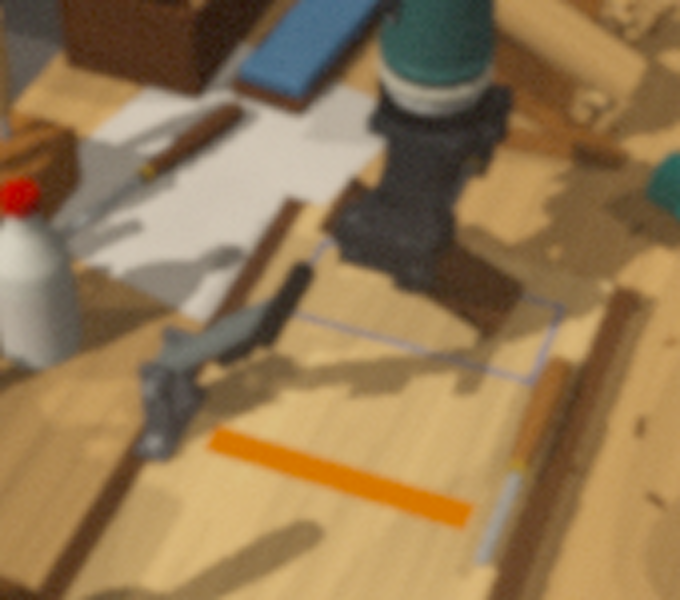

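Request:
carry_out:
  deltas:
    - [1,1,-2,4,0]
    - [1,1,-4,9,0]
    - [1,1,-5,14,0]
    - [1,1,-6,19,0]
    - [1,1,-7,24,0]
    - [1,1,-7,27,0]
    - [1,1,-7,29,0]

```text
time_s: 7.48
tool_pos: [0.5432, 0.0074, 0.0361]
ee_rot: [-2.237, 2.191, -0.008]
contact_force: [-4.1, 0.5, 20.8]
width: 0.537
```

Run:
```python
from h import *
plan([.532,.006,.037],-np.pi/2+.0146)
for n in("side","top"): cv2.imwrite(f"pics/{n}6.png",cams.snapshot(n)[:,:,::-1])
crop('pics/side6.png','pics/s6.png',165,120,170,150,4)
crop('pics/top6.png','pics/t6.png',145,125,200,150,4)
```

```text
t 7.47 pos [0.5432 0.0074 0.0361] ang -1.5502 tz [ 0.011  0.004 -1.   ] F [-4.1  0.5 20.8] w 0.537 j [-0.03  0.22  2.07  0.01  0.84  1.51]
delta mm [ 1.2 11.2 -1. ] turn 0.3
toolaxes [[0.021, -1.0, 0.011], [-1.0, -0.021, 0.004], [-0.004, -0.011, -1.0]]
```

View pics/s6.png

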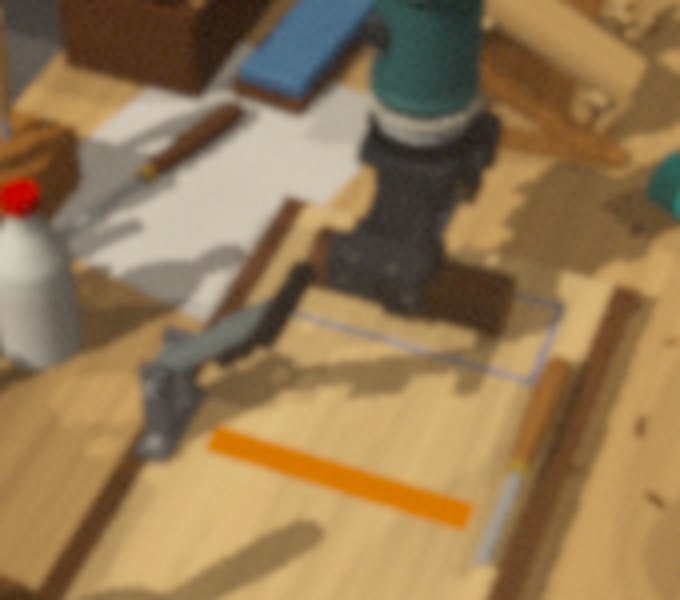

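View pics/t6.png

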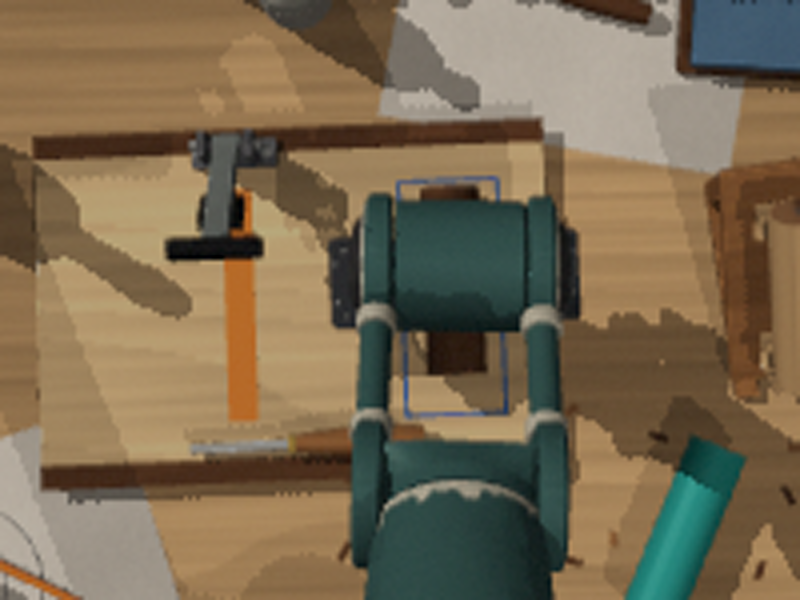

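Run:
```python
from h import *
print(back('top',[[145+450/4,125+184/4],[145+458/4,125+373/4],[145+428/4,125+355/4],[145+487/4,125+355/4],[145+421/4,125+190/4],[145+480/4,125+190/4]],.048).round(4))
```

```text
[[ 0.6207  0.0059  0.048 ]
 [ 0.4685  0.0032  0.048 ]
 [ 0.4835  0.0269  0.048 ]
 [ 0.4823 -0.0204  0.048 ]
 [ 0.6164  0.0294  0.048 ]
 [ 0.6153 -0.0182  0.048 ]]
```

Request:
carry_out:
  deltas:
    - [1,0,0,-4,0]
    - [1,0,1,-7,0]
    - [1,0,5,-7,0]
    - [1,0,9,-7,0]
    - [1,0,13,-7,0]
    - [1,0,13.5,-7,0.2]
    - [1,0,13.5,-5,0.2]

```text
time_s: 8.45
tool_pos: [0.5298, 0.0071, 0.0412]
ee_rot: [-2.232, 2.195, -0.009]
contact_force: [0.3, 0.1, -2.8]
width: 0.535
```

Run:
```python
from h import *
plan([.5297,.006,.037],-np.pi/2+.0146)
```

```text
t 8.45 pos [0.5298 0.0071 0.0412] ang -1.5539 tz [ 0.012  0.004 -1.   ] F [ 0.3  0.1 -2.8] w 0.535 j [-0.04  0.19  2.09  0.01  0.84  1.51]
delta mm [1.1 0.2 4.2] turn 0.1
toolaxes [[0.017, -1.0, 0.012], [-1.0, -0.017, 0.004], [-0.004, -0.012, -1.0]]
```

Lower to touch, press lightly, then open slowly and see.

Request:
carry_out:
  deltas:
    - [1,1,0,2,0]
    - [1,1,0,4,0]
    - [1,1,0,5,0]
    - [1,1,0,6,0]
    - [1,1,0,6.5,0]

```text
time_s: 9.07
tool_pos: [0.5308, 0.006, 0.0362]
ee_rot: [-2.232, 2.194, -0.01]
contact_force: [-2.7, -1.4, 11.2]
width: 0.536
```

Run:
```python
from h import *
plan([.5297,.006,.037],-np.pi/2+.0146)
```

```text
t 9.07 pos [0.5308 0.006  0.0362] ang -1.5538 tz [ 0.013  0.004 -1.   ] F [-2.7 -1.4 11.2] w 0.536 j [-0.04  0.2   2.09  0.01  0.83  1.51]
delta mm [ 0.   1.1 -0.8] turn 0.1
toolaxes [[0.017, -1.0, 0.013], [-1.0, -0.017, 0.004], [-0.004, -0.013, -1.0]]
```

Request:
carry_out:
  deltas:
    - [0.46,0,0,-0.5,0]
    - [0.44,0,0,-1,0]
    - [0.42,0,0,-1,0]
    - [0.4,0,0,-1,0]
    - [0.37,0,0,-1,0]
    - [0.34,0,0,-1,0]
    - [0.34,0,0,-1,0]

```text
time_s: 9.95
tool_pos: [0.5308, 0.0061, 0.0372]
ee_rot: [-2.232, 2.194, -0.01]
contact_force: [0.5, -0.3, 0.0]
width: 0.659
```

Run:
```python
from h import *
plan([.503,.006,.026],-np.pi/2+.0146)
for n in("side","top"): cv2.imwrite(f"pics/{n}7.png",cams.snapshot(n)[:,:,::-1])
crop('pics/side7.png','pics/s7.png',165,120,170,150,4)
crop('pics/top7.png','pics/t7.png',215,150,80,90,8)
```

```text
t 9.95 pos [0.5308 0.0061 0.0372] ang -1.5538 tz [ 0.013  0.004 -1.   ] F [ 0.5 -0.3  0. ] w 0.659 j [-0.04  0.2   2.09  0.01  0.83  1.51]
delta mm [-0.4 27.9 10.8] turn 0.1
toolaxes [[0.017, -1.0, 0.013], [-1.0, -0.017, 0.004], [-0.004, -0.013, -1.0]]
```

View pics/s7.png

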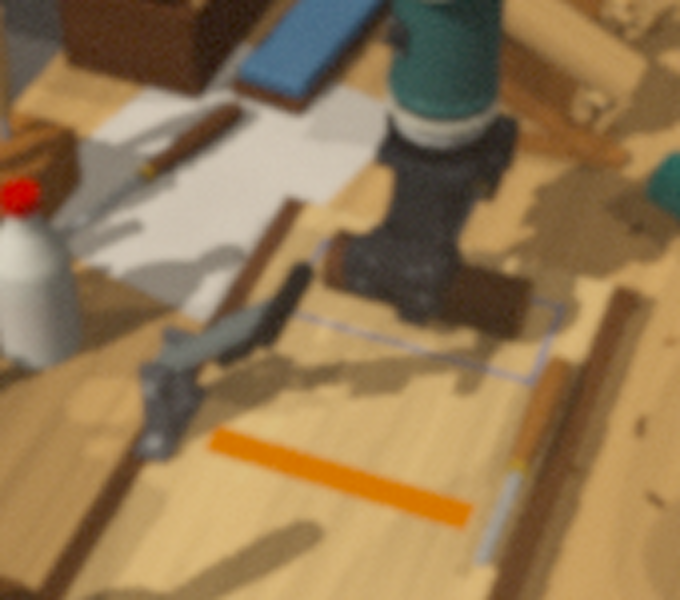

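View pics/t7.png

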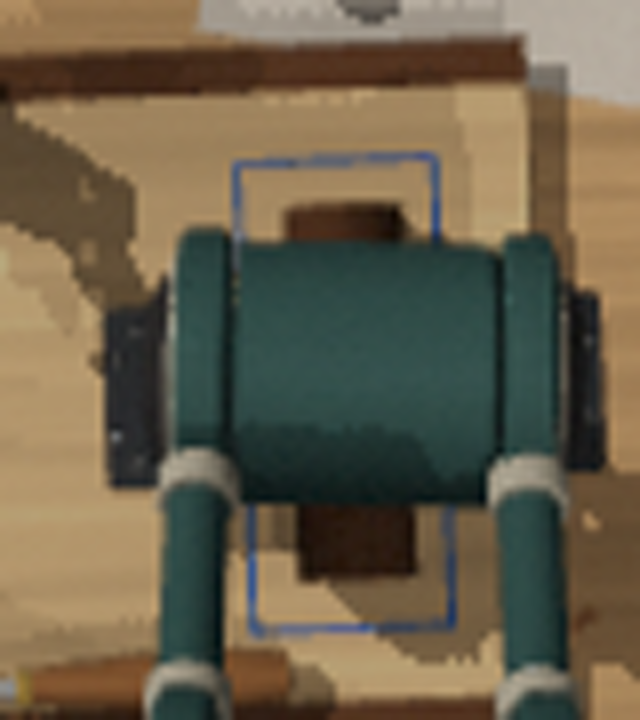

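Request:
carry_out:
  deltas:
    - [0.34,0,6,0,0]
    - [0.34,0,14,1,0]
    - [0.34,0,22,3,0]
    - [0.34,0,27,6,0]
    - [0.34,0,27,9,0]
    - [0.34,0,27,10.5,0]

```text
time_s: 10.8
tool_pos: [0.504, 0.0056, 0.0261]
ee_rot: [-2.232, 2.194, -0.01]
contact_force: [0.6, -0.5, 0.3]
width: 0.664
```

Run:
```python
from h import *
plan([.505,.1796-.008,.026],-np.pi/2+.0146)
```

```text
t 10.8 pos [0.504  0.0056 0.0261] ang -1.5538 tz [ 0.013  0.004 -1.   ] F [ 0.6 -0.5  0.3] w 0.664 j [-0.04  0.17  2.15  0.01  0.8   1.51]
delta mm [-165.9   -3.8    0.8] turn 0.1
toolaxes [[0.017, -1.0, 0.013], [-1.0, -0.017, 0.004], [-0.004, -0.013, -1.0]]
```

Request:
carry_out:
  deltas:
    - [0.34,-2,0,0,0]
    - [0.34,-5,0,0,0]
    - [0.34,-9,0,0,0]
    - [0.34,-14,0,0,0]
    - [0.34,-19,0,0,0]
    - [0.34,-24,0,0,0]
    - [0.34,-29,0,0,0]
    - [0.34,-34,0,0,0]

```text
time_s: 11.8
tool_pos: [0.5034, 0.04, 0.0263]
ee_rot: [-2.232, 2.194, -0.01]
contact_force: [-0.2, -0.4, 0.5]
width: 0.662
```

Run:
```python
from h import *
plan([.502,.1796+.004,.026],-np.pi/2+.0146)
for n in("side","top"): cv2.imwrite(f"pics/{n}8.png",cams.snapshot(n)[:,:,::-1])
crop('pics/side8.png','pics/s8.png',165,120,170,150,4)
crop('pics/top8.png','pics/t8.png',175,150,110,90,7)
```

```text
t 11.8 pos [0.5034 0.04   0.0263] ang -1.5538 tz [ 0.013  0.004 -1.   ] F [-0.2 -0.4  0.5] w 0.662 j [0.03 0.17 2.15 0.   0.8  1.58]
delta mm [-143.6   -1.     0.8] turn 0.1
toolaxes [[0.017, -1.0, 0.013], [-1.0, -0.017, 0.004], [-0.004, -0.013, -1.0]]
```

View pics/s8.png

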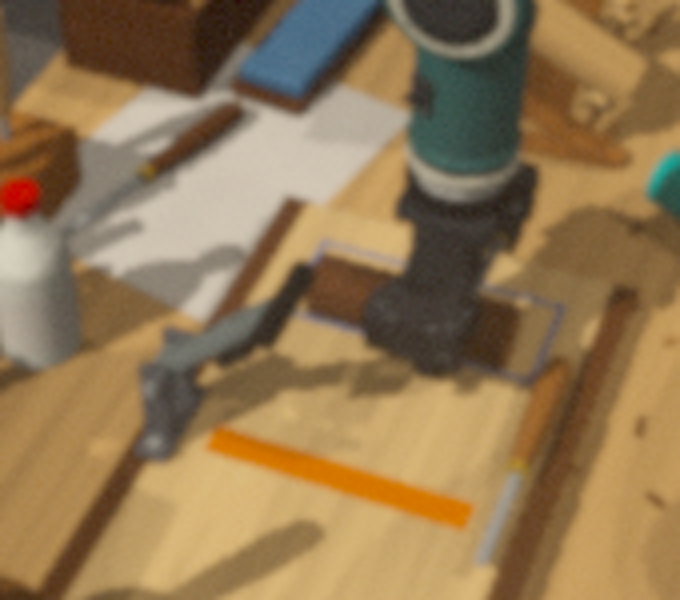

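View pics/t8.png

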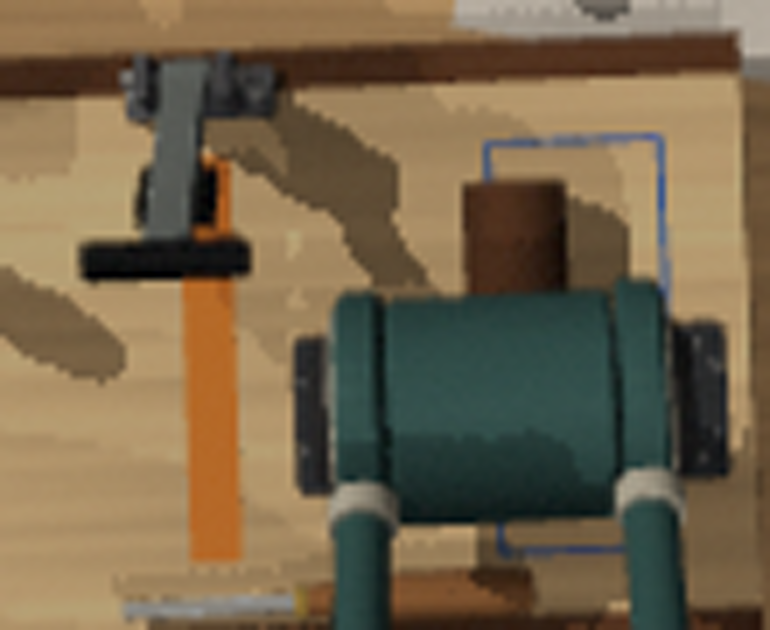

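Request:
carry_out:
  deltas:
    - [0.34,-5,0,0,0]
    - [0.34,-11,0,0,0]
    - [0.34,-17,0,0,0]
    - [0.34,-23,0,0,0]
    - [0.34,-29,0,0,0]
    - [0.34,-35,0,0,0]
    - [0.34,-41,0,0,0]
    - [0.34,-47,0,0,0]

```text
time_s: 12.9
tool_pos: [0.5025, 0.0875, 0.0264]
ee_rot: [-2.232, 2.194, -0.01]
contact_force: [1.7, -0.2, 0.3]
width: 0.661
```

Request:
carry_out:
  deltas:
    - [0.34,-6,0,0,0]
    - [0.34,-12,0,0,0]
    - [0.34,-18,0,0,0]
    - [0.34,-24,0,0,0]
    - [0.34,-30,0,0,0]
    - [0.34,-36,0,0,0]
    - [0.34,-41,0,0,0]
    - [0.34,-45,0,0,0]

```text
time_s: 13.9
tool_pos: [0.5017, 0.1328, 0.0266]
ee_rot: [-2.233, 2.193, -0.01]
contact_force: [0.7, -0.2, -0.4]
width: 0.662
```

Run:
```python
from h import *
plan([.502,.1796+.004,.026],-np.pi/2+.0146)
for n in("side","top"): cv2.imwrite(f"pics/{n}9.png",cams.snapshot(n)[:,:,::-1])
crop('pics/side9.png','pics/s9.png',165,120,170,150,4)
crop('pics/top9.png','pics/t9.png',155,150,110,90,7)
```

```text
t 13.9 pos [0.5017 0.1328 0.0266] ang -1.5531 tz [ 0.013  0.004 -1.   ] F [ 0.7 -0.2 -0.4] w 0.662 j [0.21 0.2  2.12 0.   0.81 1.76]
delta mm [-50.8  -1.2   0.8] turn 0.2
toolaxes [[0.018, -1.0, 0.013], [-1.0, -0.018, 0.004], [-0.004, -0.013, -1.0]]
```

View pics/s9.png

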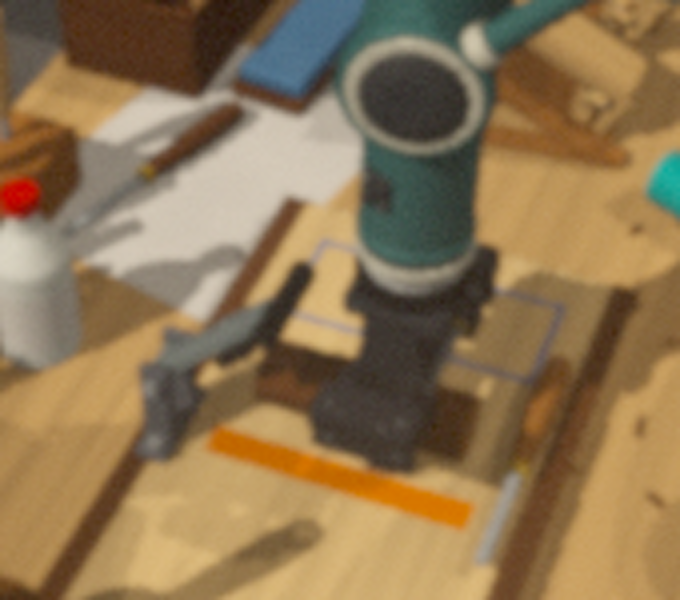

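View pics/t9.png

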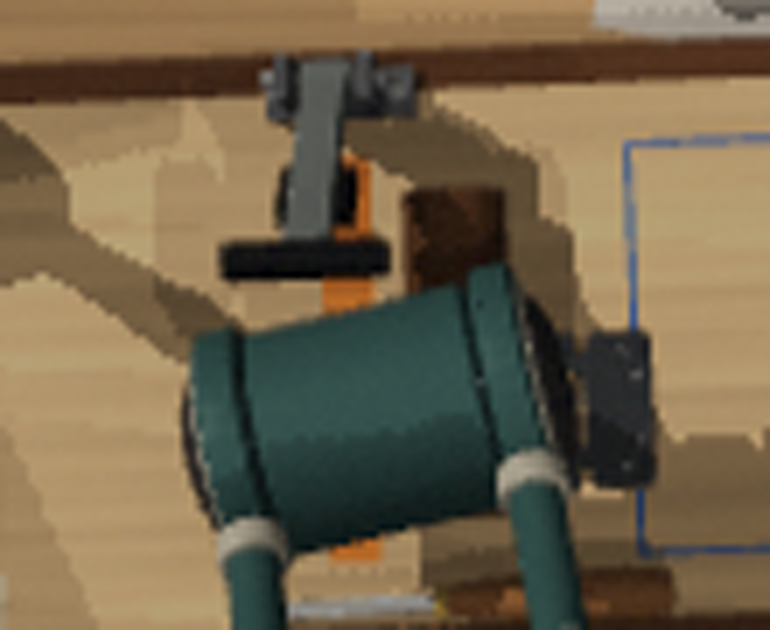

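Run:
```python
from h import *
print(back('top',[[155+405/7,150+240/7],[155+505/7,150+240/7],[155+455/7,150+188/7]],.05).round(4))
```

```text
[[0.5811 0.1504 0.05  ]
 [0.58   0.1045 0.05  ]
 [0.6045 0.127  0.05  ]]
```

Request:
carry_out:
  deltas:
    - [0.36,-3,0,0,0]
    - [0.38,-7,0,0,0]
    - [0.4,-11,0,0,0]
    - [0.4,-15,0,0,0]
    - [0.4,-19,0,0,0]
    - [0.4,-23,0,0,0]
    - [0.4,-27,0,0,0]
    - [0.4,-31,0,0,0]

```text
time_s: 15.0
tool_pos: [0.5012, 0.1642, 0.0267]
ee_rot: [-2.233, 2.193, -0.01]
contact_force: [-0.8, -0.6, 0.7]
width: 0.597
```

Request:
carry_out:
  deltas:
    - [0.4,-3,0,0,0]
    - [0.4,-6,0,0,0]
    - [0.4,-9,0,0,0]
    - [0.4,-11.5,0,0,0]
    - [0.4,-14,0,0,0]
    - [0.4,-16,0,0,0]
    - [0.4,-17,0,0,0]
    - [0.4,-17,0,0,0]

```text
time_s: 16.0
tool_pos: [0.5009, 0.1812, 0.0268]
ee_rot: [-2.233, 2.193, -0.01]
contact_force: [-0.2, -0.5, -0.7]
width: 0.604
```

Run:
```python
from h import *
plan([.502,.182,.026],-np.pi/2+.0146)
for n in("side","top"): cv2.imwrite(f"pics/{n}10.png",cams.snapshot(n)[:,:,::-1])
crop('pics/side10.png','pics/s10.png',165,120,170,150,4)
crop('pics/top10.png','pics/t10.png',155,150,110,90,7)
```

```text
t 16.0 pos [0.5009 0.1812 0.0268] ang -1.5527 tz [ 0.013  0.004 -1.   ] F [-0.2 -0.5 -0.7] w 0.604 j [ 0.3   0.22  2.09 -0.    0.81  1.85]
delta mm [-0.8 -1.1  0.8] turn 0.2
toolaxes [[0.018, -1.0, 0.013], [-1.0, -0.018, 0.004], [-0.004, -0.013, -1.0]]
```

View pics/s10.png

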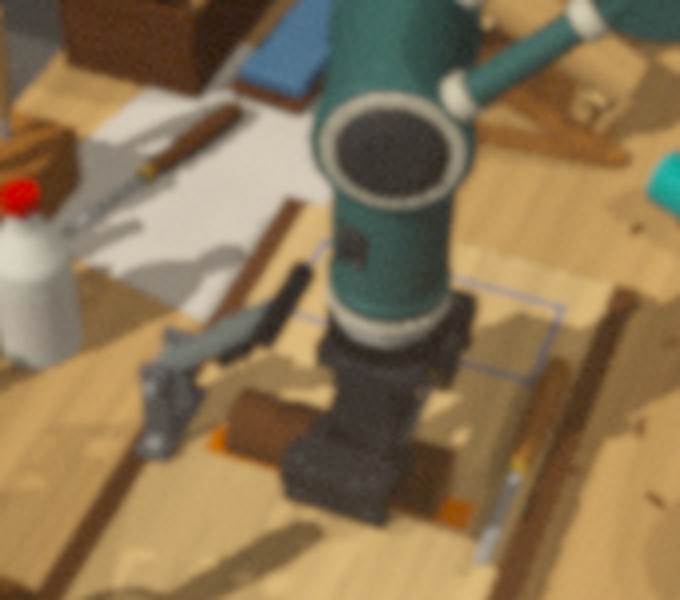

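View pics/t10.png

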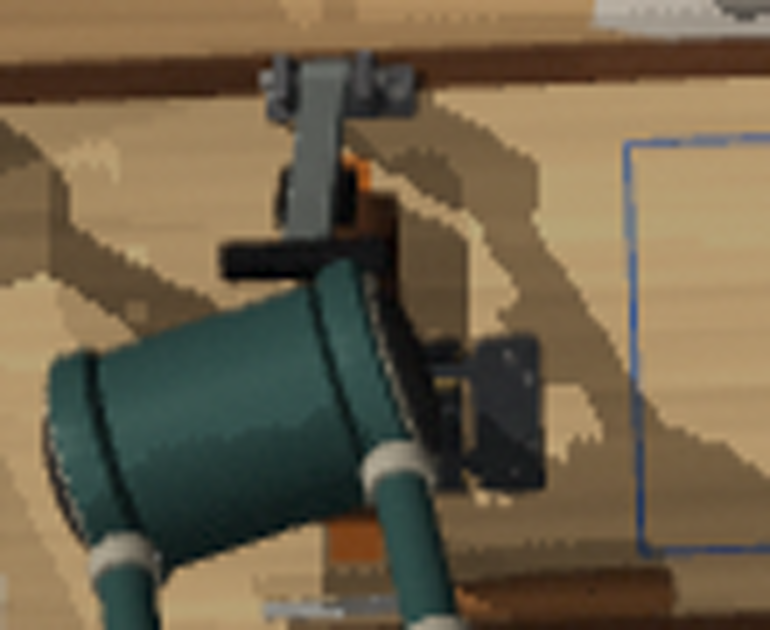

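Request:
carry_out:
  deltas:
    - [0.38,0,0,0,0]
    - [0.35,0,0,0,0]
    - [0.3,0,0,0,0]
    - [0.2,0,0,0,0]
    - [0.1,0,0,0,0]
    - [0.1,0,0,0,0]

```text
time_s: 16.85
tool_pos: [0.5008, 0.1811, 0.0267]
ee_rot: [-2.233, 2.193, -0.01]
contact_force: [0.2, -0.0, 0.2]
width: 0.894
```

Request:
carry_out:
  deltas:
    - [0.1,0,1,-5,0]
    - [0.1,0,3,-15,0]
    - [0.1,0,8,-32,0]
    - [0.1,0,12,-60,0]
    - [0.1,0,15,-95,0]
    - [0.1,0,18,-130,0]
    - [0.4,0,20,-160,0]
    - [0.6,0,20,-180,0]

```text
time_s: 17.85
tool_pos: [0.4788, 0.1803, 0.2099]
ee_rot: [-2.23, 2.19, -0.013]
contact_force: [-0.1, 0.5, -0.4]
width: 0.699
```

Run:
```python
from h import *
plan([.40,.18,.21],-np.pi/2+.0146)
for n in("side","top"): cv2.imwrite(f"pics/{n}11.png",cams.snapshot(n)[:,:,::-1])
crop('pics/side11.png','pics/s11.png',165,120,170,150,4)
crop('pics/top11.png','pics/t11.png',155,150,110,90,7)
```

```text
t 17.85 pos [0.4788 0.1803 0.2099] ang -1.5526 tz [ 0.017  0.005 -1.   ] F [-0.1  0.5 -0.4] w 0.699 j [ 0.31 -0.04  1.99 -0.    1.17  1.86]
delta mm [-1.1 78.8 -1.5] turn 0.2
toolaxes [[0.018, -1.0, 0.017], [-1.0, -0.018, 0.005], [-0.005, -0.017, -1.0]]
```

View pics/s11.png

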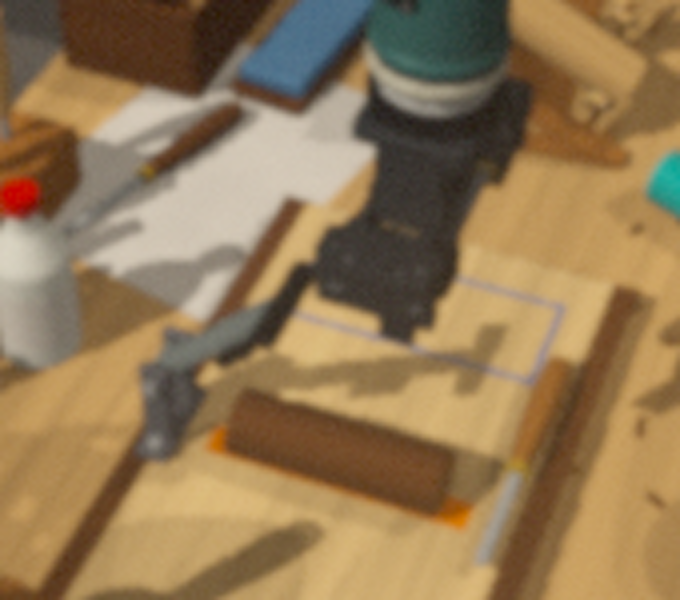

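View pics/t11.png

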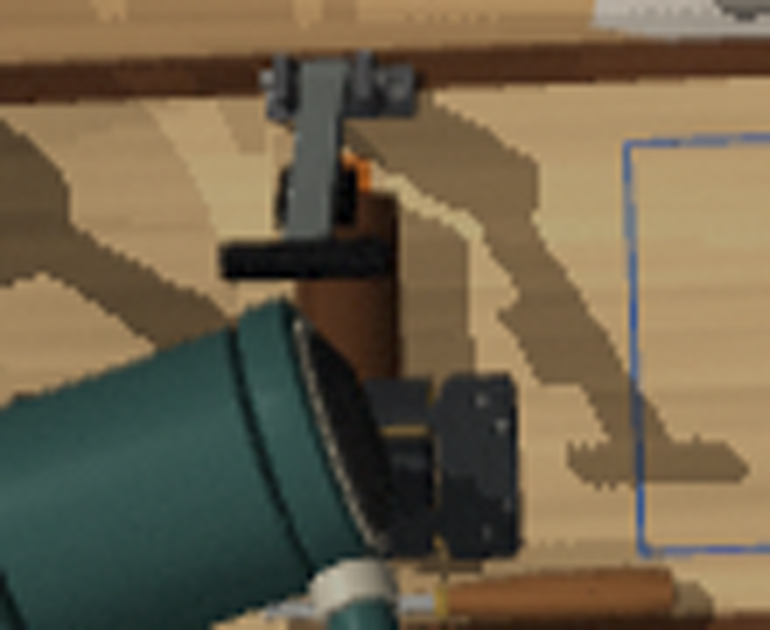

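Run:
```python
from h import *
im=cv2.imread('pics/s11.png'); a=.0146
b=np.array([.5285,.1796,.044])
for c,col in((b,(0,255,0)),(b+[.0,-.003,0],(255,255,0))):
    h=cv2.convexHull(((proj('side',cyl(c,rz(a)@[1,0,0]))-[165,120]+[-.13,.95])*4).astype(np.int32)); cv2.polylines(im,[h],True,col,1)
cv2.imwrite('pics/ov11.png',im[250:550,150:520].repeat(2,0).repeat(2,1))
print(back('top',[[155+298/7,150+290/7],[155+398/7,150+290/7],[155+300/7,150+350/7],[155+402/7,150+350/7]],.048).round(4))
```

```text
[[0.5594 0.2001 0.048 ]
 [0.5583 0.1542 0.048 ]
 [0.5318 0.1996 0.048 ]
 [0.5307 0.1529 0.048 ]]
```

View pics/ov11.png

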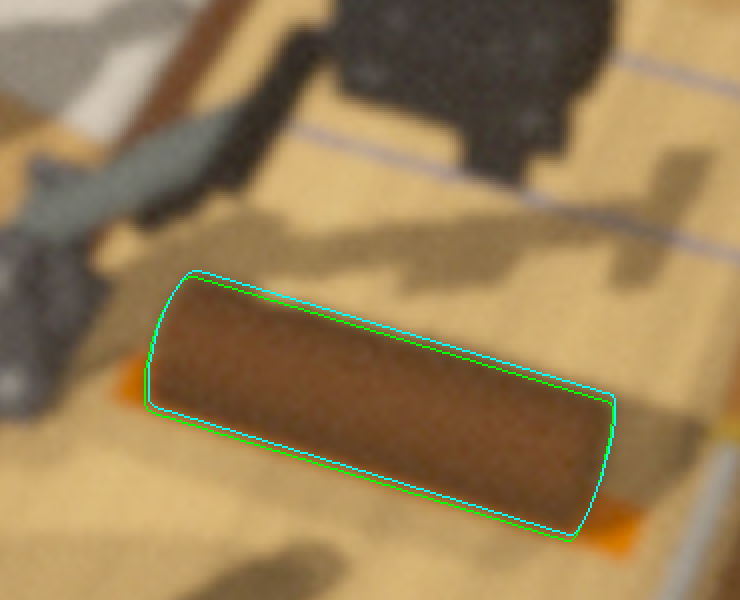

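Request:
carry_out:
  deltas:
    - [1,0,-5,-10,0]
    - [1,0,-20,-12,0]
    - [1,0,-40,-12,0]
    - [1,0,-60,-10,0]
    - [1,0,-78,-6,0]
    - [1,0,-82,-4,0]
    - [1,0,-82,-4,0]

```text
time_s: 18.82
tool_pos: [0.5619, 0.182, 0.2155]
ee_rot: [-2.229, 2.19, -0.014]
contact_force: [0.7, 0.2, 0.2]
width: 0.003
```

Run:
```python
from h import *
plan([.560,.18,.183],-np.pi/2+.0146)
```

```text
t 18.82 pos [0.5619 0.182  0.2155] ang -1.5529 tz [ 0.018  0.006 -1.   ] F [0.7 0.2 0.2] w 0.003 j [0.27 0.11 1.83 0.   1.18 1.82]
delta mm [ 2.1  2.5 32.4] turn 0.2
toolaxes [[0.018, -1.0, 0.018], [-1.0, -0.018, 0.006], [-0.005, -0.018, -1.0]]
```

Request:
carry_out:
  deltas:
    - [1,2,1,10,0]
    - [1,2,2,20,0]
    - [1,2,2.5,28,0]
    - [1,2,2.5,34,0]
    - [1,2,3,38,0]
    - [1,2,4,42,0]
    - [1,2,6,46,0]

```text
time_s: 19.7
tool_pos: [0.5504, 0.18, 0.172]
ee_rot: [-2.237, 2.197, -0.0]
contact_force: [-29.9, -3.6, 28.5]
width: 0.005
```

Run:
```python
from h import *
plan([.530,.18,.093],-np.pi/2+.0146)
for n in("side","top"): cv2.imwrite(f"pics/{n}12.png",cams.snapshot(n)[:,:,::-1])
crop('pics/side12.png','pics/s12.png',165,120,170,150,4)
```

```text
t 19.7 pos [0.5504 0.18   0.172 ] ang -1.553 tz [ 0.004  0.004 -1.   ] F [-29.9  -3.6  28.5] w 0.005 j [0.27 0.13 1.89 0.   1.12 1.82]
delta mm [-0.  20.8 78.9] turn 0.2
toolaxes [[0.018, -1.0, 0.004], [-1.0, -0.018, 0.004], [-0.004, -0.005, -1.0]]
```

View pics/s12.png

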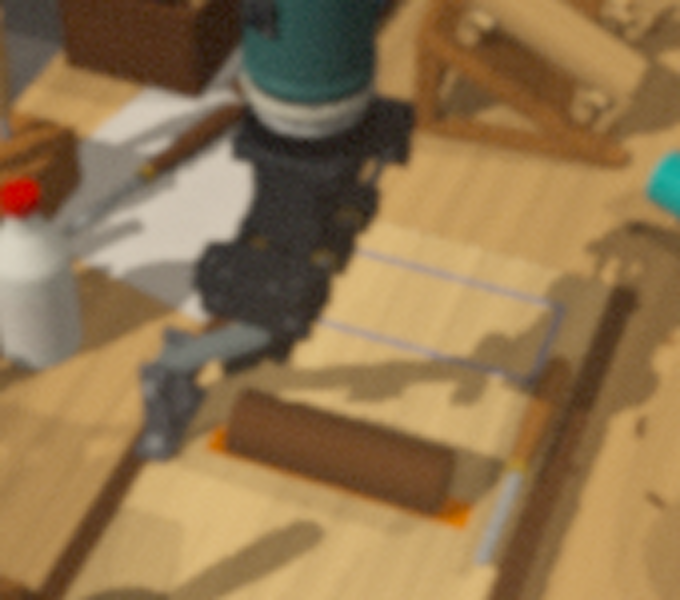

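Request:
carry_out:
  deltas:
    - [1,0,4,1,0]
    - [1,0,7,6,0]
    - [1,0,10,11,0]

```text
time_s: 20.18
tool_pos: [0.5422, 0.1803, 0.1598]
ee_rot: [-2.234, 2.194, -0.005]
contact_force: [-5.8, -0.4, 5.2]
width: 0.006
```

Run:
```python
from h import *
plan([.530,.18,.093],-np.pi/2+.0146)
```

```text
t 20.18 pos [0.5422 0.1803 0.1598] ang -1.5526 tz [ 0.01   0.006 -1.   ] F [-5.8 -0.4  5.2] w 0.006 j [0.28 0.13 1.92 0.   1.09 1.83]
delta mm [ 0.5 12.8 66.7] turn 0.2
toolaxes [[0.018, -1.0, 0.01], [-1.0, -0.018, 0.006], [-0.005, -0.01, -1.0]]
```

Request:
carry_out:
  deltas:
    - [1,0,4,5.5,0]
    - [1,0,7.5,11.5,0]
    - [1,0,10.5,17.5,0]
    - [1,0,13,23.5,0]
    - [1,0,15.5,30,0]
    - [1,0,17.5,36,0]
    - [1,0,19.5,43,0]
    - [1,0,21,49,0]

```text
time_s: 21.18
tool_pos: [0.5216, 0.1801, 0.11]
ee_rot: [-2.234, 2.194, -0.005]
contact_force: [-1.7, -0.4, 2.4]
width: 0.005
```

Run:
```python
from h import *
plan([.5195,.18,.093],-np.pi/2+.0146)
for n in("side","top"): cv2.imwrite(f"pics/{n}13.png",cams.snapshot(n)[:,:,::-1])
crop('pics/side13.png','pics/s13.png',165,120,170,150,4)
```

```text
t 21.18 pos [0.5216 0.1801 0.11  ] ang -1.5526 tz [ 0.01   0.005 -1.   ] F [-1.7 -0.4  2.4] w 0.005 j [0.29 0.14 2.   0.   0.99 1.84]
delta mm [ 0.2  2.3 17. ] turn 0.2
toolaxes [[0.018, -1.0, 0.01], [-1.0, -0.018, 0.005], [-0.005, -0.01, -1.0]]
```

View pics/s13.png

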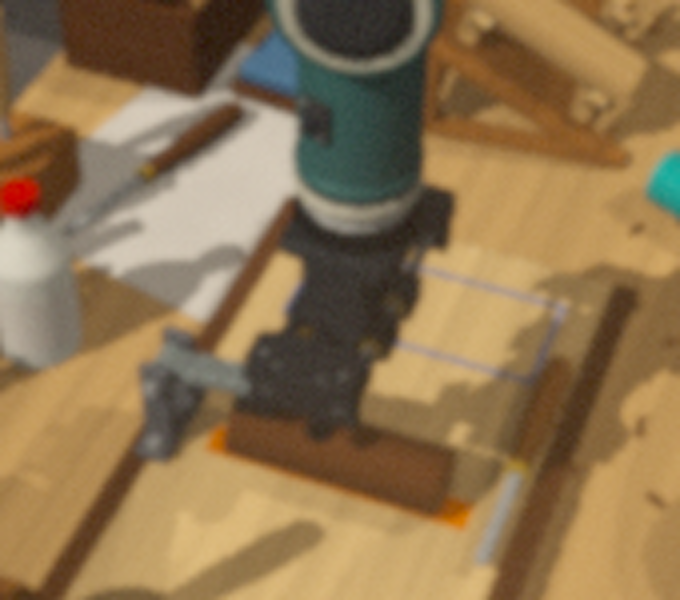

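Request:
carry_out:
  deltas:
    - [1,0,0.7,4,0]
    - [1,0,1.3,8,0]
    - [1,0,1.8,11,0]
    - [1,0,2.1,13.5,0]
    - [1,0,2.2,15,0]

```text
time_s: 21.9
tool_pos: [0.5198, 0.1802, 0.0947]
ee_rot: [-2.234, 2.193, -0.005]
contact_force: [1.1, -0.6, 1.6]
width: 0.002
```

Request:
carry_out:
  deltas:
    - [1,0,0.1,1,0]
    - [1,0,0.1,2,0]
    - [1,0,0.1,2,0]

```text
time_s: 22.28
tool_pos: [0.5197, 0.1802, 0.0929]
ee_rot: [-2.234, 2.193, -0.005]
contact_force: [-0.8, -1.1, 3.2]
width: 0.004
```

Request:
carry_out:
  deltas:
    - [1,0,0,1,0]
    - [1,0,0,2,0]
    - [1,0,0,2,0]

```text
time_s: 22.65
tool_pos: [0.5198, 0.1803, 0.0925]
ee_rot: [-2.234, 2.193, -0.006]
contact_force: [-3.8, -1.0, 12.1]
width: 0.002
```

Request:
carry_out:
  deltas:
    - [1,0,0,-1,0]
    - [1,0,0,-4,0]
    - [1,0,0,-12,0]
    - [1,0,3,-35,0]
    - [1,0,30,-70,0]
    - [1,0,80,-100,0]
    - [1,0,120,-120,0]
    - [1,0,120,-120,0]

```text
time_s: 23.65
tool_pos: [0.3977, 0.1778, 0.2132]
ee_rot: [-2.232, 2.189, -0.008]
contact_force: [0.4, -0.3, -0.1]
width: 0.006
```

Run:
```python
from h import *
plan([.5195,.18,.093],-np.pi/2+.0146)
for n in("side","top"): cv2.imwrite(f"pics/{n}14.png",cams.snapshot(n)[:,:,::-1])
crop('pics/side14.png','pics/s14.png',165,120,170,150,4)
crop('pics/top14.png','pics/t14.png',155,150,110,90,7)
b=np.array([.5285,.1796,.02])+rz(.0146)@[0,0,.073]
print((proj('side',b)-[165,120])*4,(proj('top',b)-[155,150])*7)
```

```text
t 23.65 pos [0.3977 0.1778 0.2132] ang -1.5512 tz [ 0.014  0.007 -1.   ] F [ 0.4 -0.3 -0.1] w 0.006 j [ 0.36 -0.2   2.13  0.    1.2   1.91]
delta mm [   0.9 -120.1  121.9] turn 0.3
toolaxes [[0.02, -1.0, 0.014], [-1.0, -0.019, 0.007], [-0.007, -0.014, -1.0]]
[[339.84435752 401.25305615]] [[332.01619625 353.28620605]]
```

View pics/s14.png

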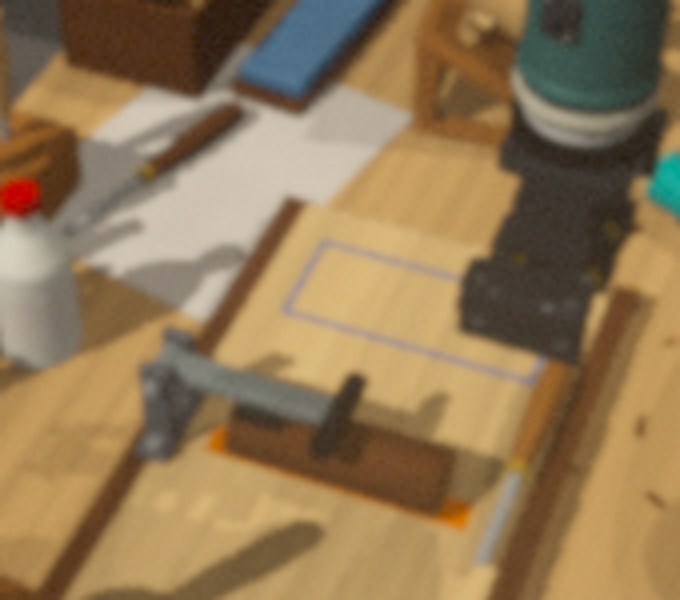

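View pics/t14.png

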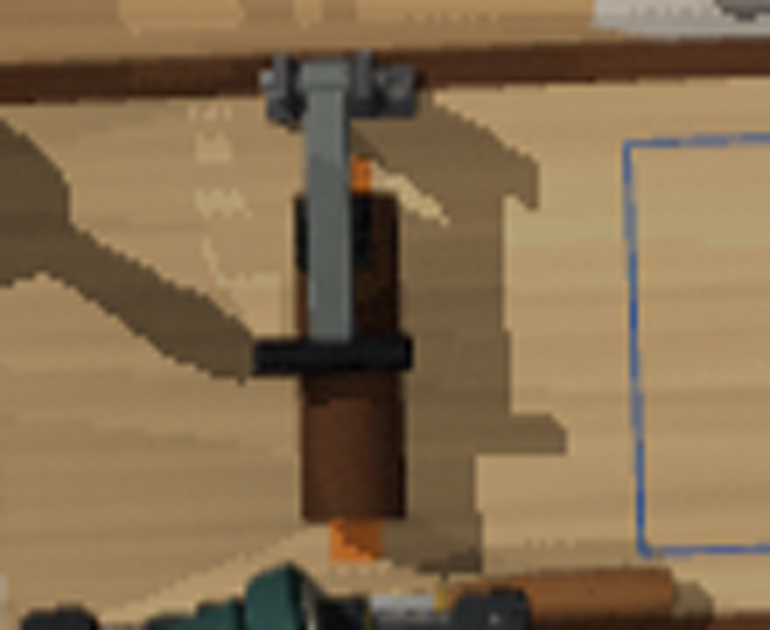

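```bash
python3 -c "
from plant import workorder
print(workorder.hand_in())"
```

```text
the job is handed in; nothing more can be done
None
```

I did the whole job in the order asked and handed it in at about 24 s. The hand-in itself gave no verdict.

- **Taking and laying the blank:** The moves cannot tilt the tool, so I gripped the dark blank with an upright tool and lifted it square to the slope. I levelled it by pressing its low end onto the board. Still held, I raised it a few millimetres and shifted it 13 mm. It was let go level, inside the blue rectangle.
- **Rolling:** I rolled it with the trailing finger, the open fingers loosely caging it so it could not run past the band. It was not lifted again.
- **Clamp:** My first push on the handle jammed toward the hinge, with about 40 N on the fingertips. Following the handle's arc cleared it. I swung the arm down until it stopped with the handle top at 0.0925 m, where level should be 0.093 m, at 12 N.

**Last checks:**
- The final pictures show the blank square on the band under the lowered clamp, with the arm clear at about 0 N.
- Just before the clamp came down, I measured the blank's middle within about 3 mm of the band's middle.
- The two views disagreed by about 1 pixel (2–3 mm), about what the stated calibration error allows.
- The pale blank and the gouge on the board looked unmoved. I did not measure the other bystanders.

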